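# Sort the bench things into their trays

## Task

Clear the work table by kind: put the two loose sample vials, the two loose book weights and the loose eraser into the three steel trays, each in the tray that is marked by a fixed sample of its own kind. The vials and weights shall stand upright and the eraser lie flat on the tray's floor, none on top of another; leave the glass beaker standing where it is.

Things in the scene. Friction and masses are not known exactly. Their poses are not given: they have to be found in the camera images.
- vial_a_centre (a point): Small closed glass sample vial with a black cap, standing, pale green powder inside: 21 mm diameter, 51 mm tall (body 40 mm, cap 18 mm in diameter above), about 15 g. This point is its centre, 25.5 mm above its foot; z up along its axis.
- vial_b_centre (a point): Small closed glass sample vial with a black cap, standing, whitish powder inside: 21 mm diameter, 51 mm tall (body 40 mm, cap 18 mm in diameter above), about 15 g. This point is its centre, 25.5 mm above its foot; z up along its axis.
- weight_grey_centre (a point): Grey metal round book weight with a knob on top, standing: 47 mm diameter, 41 mm tall; the knob, 18 mm in diameter, takes the top 18 mm. About 0.3 to 0.35 kg. This point is its centre half-way up, 20.5 mm above its foot; z up along its axis.
- weight_brass_centre (a point): Brass-coloured round book weight with a knob on top, standing: 49 mm diameter, 49 mm tall; the knob, 18 mm in diameter, takes the top 18 mm. About 0.3 to 0.35 kg. This point is its centre half-way up, 24.5 mm above its foot; z up along its axis.
- eraser_centre (a point): White block eraser in an olive paper sleeve, lying flat: 23 mm (its x) by 52 mm (its y) by 13 mm high. This point is its centre, 6.5 mm above its underside; z up.
- vial_tray: Steel tray, fixed to the table: 84 mm (x) by 210 mm (y), walls 3 mm thick, 18 mm high; inner floor 78 by 204 mm, 3 mm above the table. Origin: centre of underside; z up. Marker: a vial 51 mm tall, fixed on its long centre line 75 mm from the centre towards +y; floor free from y = -102 to +48 mm. The trays look alike but for the marker and swap places.
- weight_tray: Steel tray, fixed to the table: 84 mm (x) by 210 mm (y), walls 3 mm thick, 18 mm high; inner floor 78 by 204 mm, 3 mm above the table. Origin: centre of underside; z up. Marker: a grey weight 41 mm tall, fixed on its long centre line 75 mm from the centre towards +y; floor free from y = -102 to +48 mm. The trays look alike but for the marker and swap places.
- eraser_tray: Steel tray, fixed to the table: 84 mm (x) by 210 mm (y), walls 3 mm thick, 18 mm high; inner floor 78 by 204 mm, 3 mm above the table. Origin: centre of underside; z up. Marker: an eraser, long side along y, fixed on its long centre line 75 mm from the centre towards +y; floor free from y = -102 to +48 mm. The trays look alike but for the marker and swap places.
- beaker: Empty clear glass beaker standing loose among the things: 45 to 51 mm across, 58 mm tall. Origin: centre of its underside; z up. To be left where it is.

How it is judged:
At the end, for the whole second after the job is handed in: Both vials are in the vial tray, both weights in the weight tray and the eraser in the eraser tray, each centre inside the tray's walls and within 5 mm of the height it has when it rests on the tray's floor, vials and weights upright and eraser flat (tilt under 0.15 rad), at rest (x of vial_a_centre in the frame of vial_tray between -0.04 and 0.04 m and y of vial_a_centre in the frame of vial_tray between -0.103 and 0.103 m and z of vial_a_centre in the frame of vial_tray between 0.0235 and 0.0335 m and angle between each of vial_a_centre, vial_b_centre, weight_grey_centre, weight_brass_centre, eraser_centre's own z axis and vertical below 0.15 rad and linear speed of each of vial_a, vial_b, weight_grey, weight_brass, eraser below 0.02 m/s and x of vial_b_centre in the frame of vial_tray between -0.04 and 0.04 m and y of vial_b_centre in the frame of vial_tray between -0.103 and 0.103 m and z of vial_b_centre in the frame of vial_tray between 0.0235 and 0.0335 m and x of weight_grey_centre in the frame of weight_tray between -0.04 and 0.04 m and y of weight_grey_centre in the frame of weight_tray between -0.103 and 0.103 m and z of weight_grey_centre in the frame of weight_tray between 0.0185 and 0.0285 m and x of weight_brass_centre in the frame of weight_tray between -0.04 and 0.04 m and y of weight_brass_centre in the frame of weight_tray between -0.103 and 0.103 m and z of weight_brass_centre in the frame of weight_tray between 0.0225 and 0.0325 m and x of eraser_centre in the frame of eraser_tray between -0.04 and 0.04 m and y of eraser_centre in the frame of eraser_tray between -0.103 and 0.103 m and z of eraser_centre in the frame of eraser_tray between 0.0045 and 0.0145 m); the robot touches nothing.
It fails at once if the beaker is shifted by more than 30 mm or tipped (distance of beaker from where it was at the start of the episode above 0.03 m or angle between beaker's own z axis and vertical above 0.3 rad).
It also fails if it takes over 115 s, if anything falls off the work surface, if the arm or the gripper's body presses on something with over 40 N, if the wrist force passes 120 N, or if a joint passes its speed limit or range.

## Robot

A 6-joint arm with a two-finger parallel gripper is mounted at the origin on a cart in front of the work surface, level with it; the furniture and walls round the work are solid. World frame = base frame: x ahead of the robot, y to its left, z up, the work surface at z = 0. Lengths are in m, angles in rad, forces in N, time in s.
With the tool pointing down it reaches from about 0.25 to 0.85 m from the base axis. Payload 12.5 kg.
Tool frame: the origin (TCP) lies between the finger pads; the fingertips stand 17 mm ahead of it and the grasp point (between the pads) lies 2 mm behind it; z points along the fingers, y is the line along which they close (so a half turn about z gives the same grasp; the last joint's range is limited). The gripper opens to 93 mm and grips with 3 to 60 N. Pads are 15 mm wide; open, the fingers measure 128 mm over their backs; the gripper's body (75 mm by 188 mm) begins 65 mm behind the grasp point.
Start: joints at [1.144, 0.351, 1.652, -0, 1.139, -0.085], TCP at [0.184, 0.518, 0.236] pointing down, gripper open.
Joint ranges: [-2.75, 2.75], [-0.79, 2.1], [0.01, 2.65], [-1.57, 4.71], [0.07, 3.14], [-2.87, 2.87]. Speed limits (rad/s): [2.22, 2.22, 2.79, 3.14, 3.14, 3.14].

## Interface

Orientations are given as a rotation vector (axis times angle).
In Python, from bench import telemetry, vision, robot, nets gives the robot as it stands.
- The arm moves only by the tool servo_tool, never from a script. Its argument "increments" is one flat list of numbers, 4 for each row, row after row: the shift along the tool's x, y, z in m, then the turn about the tool's z in rad. A call has 1 to 10 rows; each row shifts and turns the commanded pose from where the row before left it, along the tool's axes as they then stand; what a row does not reach is not made up. A row lasts 1/8 s, in which the tool goes at most 62.5 mm and 10.7 degrees, less where a joint would pass 70% of its speed; a pose out of reach is approached as far as the arm can. A call with a gripper value outside its range is refused whole. "jaw" is the finger opening in m, from 0 to 0.093, set as the call begins (left out, the last holds). The fingers move at their own pace and stop on an object; "squeeze" is the grip in N (left out, the last holds). Time passes only in rows, so rows that do not move let the fingers close. It gives the time, the measured TCP pose, the force, the opening and the grip force at its end, in the units of the state.
- telemetry.sense(): the state, without advancing time (a new reading comes with each control period).
- vision.camera(name): name is "scene" or "top"; returns a dict with "color" (420x560x3 uint8, red, green, blue), "K" (3x3 intrinsics, pixels), "dist" ([k1, k2, p1, p2, k3] as OpenCV has them; the pictures are not rectified), "eye" and "attitude" of the camera in the world. Camera axes: x right, y up, looking along -z (the intrinsics and any distortion apply to the point x, -y, -z); pixel columns grow to the right and rows downward; lengths in m; the calibration is good to about 2 mm. A picture is of the moment at which its call begins. There is no depth.
- robot.job_done(): hands the job in; it is judged then, once.
Trained networks look in a picture, given as the dict that the camera call returned (one of the last four; its "shot" number tells which), for a name from the list of things; names that differ only in an ending like _2 or _b are one class to them, and where a whole thing is asked for, a point or a joint stands for the part that bears it (a point fixed in the world has none). Each returns a list of dicts, best first, with "p" (0 to 1); they miss things now and then, are a little off and sometimes report something else, mostly with a low value. They report only what shows in the picture. A call takes as long as a camera call.
- nets.regions_of(picture, name): "mask" (420x560 bool, what is visible of it) and "extent" ([left, top, width, height] in pixels, round what is visible of it).
- nets.mark_of(picture, name): "uv" ([column, row] in pixels: a listed point, or the origin of a listed thing).
The state is a dict: "time": time; "joint_positions": joint angles; "joint_vel": joint speeds; "joint_efforts": joint torques, N m; "eef_pos": TCP position; "eef_rot": TCP orientation; "force": force on the tool from outside, world axes, zero at the start; "moment": the same for the moment, N m; "finger_gap": opening from 0.0 (shut) to 1.0 (fully open); "finger_force": force on a finger pad.
Only numpy, scipy, OpenCV 4.12 (cv2) and the standard library are available. Lean on these libraries where they do the work, as an engineer would, in place of code of your own. Each camera call takes 0.05 s, during which the arm holds its last target. There are 200 camera calls.

## Working session

There is one attempt and no reset: what is moved stays moved. The work goes in short steps, Python scripts to look and compute and a tool call to move; the robot and the scene stay as the last step left them, time stands still between calls to the robot, and variables do not carry over. Pictures are saved under pics/ and viewed, at most 15 in all, crops included, and the job is handed in when it is done.

Besides the shell and the picture viewer there is one more tool, called after "Request:" as name(argument=value, ...), one argument or row to a line, values as JSON. servo_tool: Moves the arm, as the interface text tells. Its arguments: {"type":"object","properties":{"increments":{"type":"array","items":{"type":"number"}},"jaw":{"type":"number"},"squeeze":{"type":"number"}},"required":["increments"]}

```bash
ls; mkdir -p pics
cat > h.py <<'E'
import numpy as np, cv2
from scipy.spatial.transform import Rotation as R
from bench import telemetry, vision, robot, nets
def rot(a):
    a=np.array(a,float)
    if a.shape==(3,3): return a
    return R.from_rotvec(a).as_matrix() if a.size==3 else R.from_quat(a).as_matrix()
def ray(c,uv):
    p=cv2.undistortPoints(np.array([[uv]],float),np.array(c["K"],float),np.array(c["dist"],float))[0,0]
    return np.array(c["eye"]),rot(c["attitude"])@np.array([p[0],-p[1],-1])
def onz(c,uv,z):
    e,d=ray(c,uv); return e+d*(z-e[2])/d[2]
def proj(c,P):
    q=rot(c["attitude"]).T@(np.atleast_2d(P)-np.array(c["eye"])).T
    q=np.array([q[0],-q[1],-q[2]]).T.copy()
    return cv2.projectPoints(q,np.zeros(3),np.zeros(3),np.array(c["K"],float),np.array(c["dist"],float))[0][:,0]
def tri(c1,u1,c2,u2):
    e1,d1=ray(c1,u1);e2,d2=ray(c2,u2)
    s=np.linalg.lstsq(np.array([d1,-d2]).T,e2-e1,rcond=None)[0]
    a,b=e1+d1*s[0],e2+d2*s[1]; return (a+b)/2,np.linalg.norm(a-b)
E
python3 - <<'E'
from h import *
s=telemetry.sense(); print(s["time"],s["eef_pos"],s["eef_rot"],s["force"])
C={n:vision.camera(n) for n in("scene","top")}
for n,c in C.items():
    print(n,c["eye"],c["attitude"],np.array(c["K"]).tolist(),c["dist"])
    cv2.imwrite(f"pics/{n}0.png",c["color"][:,:,::-1])
for t in["vial_a_centre","weight_grey_centre","weight_brass_centre","eraser_centre","vial_tray","weight_tray","eraser_tray","beaker"]:
    for n in C: print(t,n,[(np.round(m["uv"]).tolist(),round(m["p"],2)) for m in nets.mark_of(C[n],t)[:5]])
E
```

```text
pics
0.0 [0.1841956  0.51790876 0.23510102] [-5.34249098e-01 -3.09554767e+00  1.70922951e-03] [-0.27401589  0.29360821 -0.46184587]
scene [ 0.25943996 -0.60125346  0.59861853] [ 0.8610975  -0.21463004 -0.43758496] [[391.52231373366857, 0.0, 281.1335931188664], [0.0, 391.52231373366857, 204.54854554831553], [0.0, 0.0, 1.0]] [-0.09953737  0.          0.          0.          0.        ]
top [ 0.36741518 -0.01629432  1.08645553] [ 0.15592373 -0.11573678 -1.56193799] [[488.56314167004996, 0.0, 280.52821438514223], [0.0, 488.56314167004996, 206.83928736253685], [0.0, 0.0, 1.0]] [0.01409138 0.         0.         0.         0.        ]
vial_a_centre scene [([251.0, 222.0], 0.75)]
vial_a_centre top [([290.0, 234.0], 0.51)]
weight_grey_centre scene []
weight_grey_centre top [([162.0, 252.0], 0.62)]
weight_brass_centre scene [([223.0, 193.0], 0.83)]
weight_brass_centre top [([230.0, 242.0], 0.85)]
eraser_centre scene [([281.0, 328.0], 0.97), ([268.0, 263.0], 0.43)]
eraser_centre top [([409.0, 261.0], 0.74)]
vial_tray scene [([345.0, 306.0], 0.82)]
vial_tray top [([402.0, 203.0], 0.73)]
weight_tray scene [([234.0, 164.0], 0.65)]
weight_tray top [([165.0, 202.0], 0.96)]
eraser_tray scene [([322.0, 208.0], 0.61)]
eraser_tray top [([291.0, 151.0], 0.88)]
beaker scene [([258.0, 204.0], 0.71)]
beaker top [([257.0, 213.0], 0.73)]
```

View pics/top0.png

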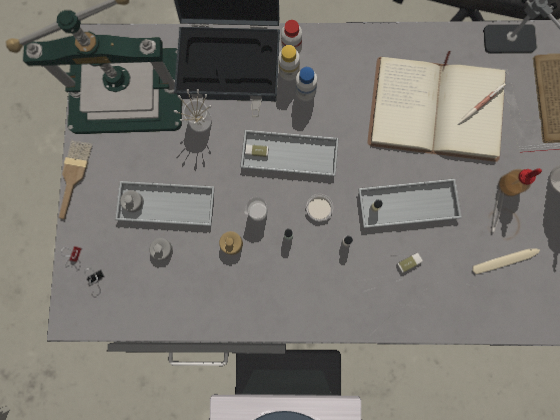

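View pics/scene0.png

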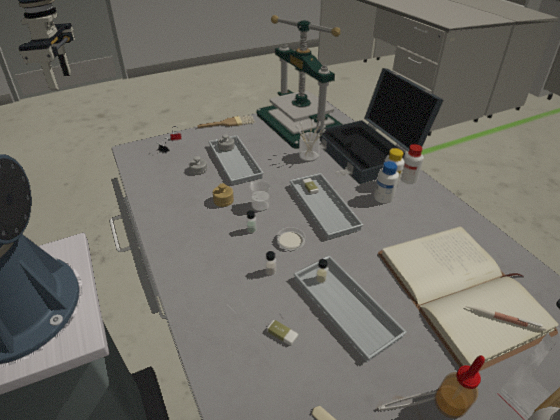

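The top view shows the weight tray at (165,203), eraser tray at (290,155), vial tray at (408,204) and beaker at (257,211). The loose things are: grey weight (160,250), brass weight (230,243), vials (288,235) and (347,242), eraser (409,263). There is also a white dish at (319,209). In the scene view, up the table and left to right, the same layout holds.

Run:
```python
from h import *
import pickle
C={n:vision.camera(n) for n in("scene","top")}
for t in["vial_a_centre","weight_grey_centre","weight_brass_centre","eraser_centre","vial_tray","weight_tray","eraser_tray","beaker"]:
  for n in C:
    for m in nets.regions_of(C[n],t)[:4]:
      if m["p"]<.3: continue
      k=m["mask"].astype(np.uint8); ys,xs=np.nonzero(k)
      if len(xs)<10: continue
      z=.018 if'tray' in t else 0.01
      r=cv2.minAreaRect(np.c_[xs,ys].astype(np.float32))
      o=[np.round(r[0],1),np.round(r[1],1),round(r[2])]
      if n=="top" and ('tray' in t or 'eraser' in t):
          o.append(np.round([onz(C[n],p,z)[:2] for p in cv2.boxPoints(r)],3).tolist())
      print(t,n,round(m["p"],2),len(xs),'ctr',round(xs.mean(),1),round(ys.mean(),1),m["extent"],*o[2:] if n=="top" else '')
S={"vialL":((250,222),(288,235)),"brass":((223,195),(230.5,243)),"eraser":((281,332),(410,263.5)),"vialR":((270,264),(347.5,242)),"grey":((198,166),(160,250)),"beaker":((260,197),(257,211))}
for k,(a,b) in S.items():
    p,e=tri(C["scene"],a,C["top"],b); print(k,np.round(p,4),round(e,4))
# enlarged crop with object area
c=C["top"]["color"][180:290,110:450]
cv2.imwrite("pics/c1.png",cv2.resize(c,None,fx=2.35,fy=2.35,interpolation=cv2.INTER_CUBIC)[:,:,::-1])
c=C["scene"]["color"][110:350,150:420]
cv2.imwrite("pics/c2.png",cv2.resize(c,None,fx=2.5,fy=2.5,interpolation=cv2.INTER_CUBIC)[:,:,::-1])
```

```text
vial_a_centre scene 0.51 184 ctr 251.2 221.4 [249.6, 208.4, 7.8, 24.7]
vial_a_centre top 0.45 93 ctr 287.6 233.8 [284.8, 229.6, 8.8, 11.6] 90
weight_grey_centre scene 0.58 266 ctr 197.7 165.3 [189.0, 157.7, 20.8, 16.8]
weight_grey_centre top 0.56 360 ctr 160.4 248.2 [150.6, 239.1, 21.4, 21.9] 45
weight_brass_centre scene 0.75 406 ctr 222.8 195.1 [213.8, 183.5, 20.5, 22.3]
weight_brass_centre top 0.96 438 ctr 230.6 242.4 [220.6, 230.1, 23.2, 25.3] 45
eraser_centre scene 0.65 464 ctr 281.7 331.9 [267.2, 316.7, 32.2, 27.6]
eraser_centre top 0.64 247 ctr 409.7 261.7 [397.3, 254.5, 25.0, 17.9] 63 [[0.433, -0.241], [0.457, -0.289], [0.436, -0.298], [0.413, -0.251]]
vial_tray scene 0.74 5305 ctr 349.2 307.7 [294.2, 256.3, 109.7, 104.6]
vial_tray top 0.81 3775 ctr 409.3 202.5 [357.4, 179.7, 103.2, 48.9] 84 [[0.597, -0.161], [0.62, -0.377], [0.532, -0.381], [0.509, -0.168]]
weight_tray top 0.77 3651 ctr 165.3 202.8 [114.3, 183.2, 99.2, 39.1] 4 [[0.525, 0.379], [0.615, 0.38], [0.602, 0.162], [0.512, 0.165]]
eraser_tray scene 0.87 2460 ctr 325.7 205.8 [294.0, 174.3, 68.8, 65.5]
beaker scene 0.7 535 ctr 260.4 195.1 [249.5, 182.4, 18.7, 28.6]
beaker top 0.71 450 ctr 256.0 208.0 [245.7, 197.0, 22.9, 21.2] 27
vialL [ 0.4915 -0.0053  0.022 ] 0.0011
brass [0.4747 0.1215 0.0138] 0.0021
eraser [ 0.4319 -0.2715  0.0073] 0.0014
vialR [ 0.477 -0.135  0.022] 0.0019
grey [0.46   0.2786 0.0078] 0.0038
beaker [0.5456 0.063  0.0239] 0.0038
```

View pics/c1.png

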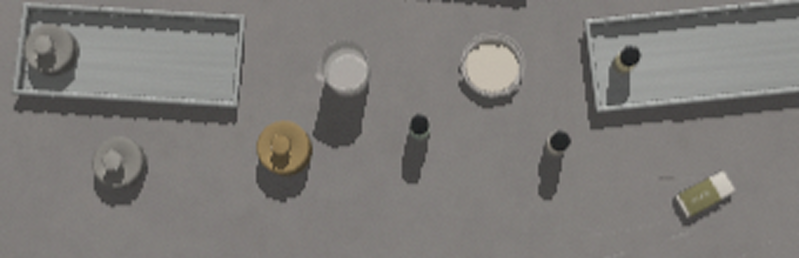

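View pics/c2.png

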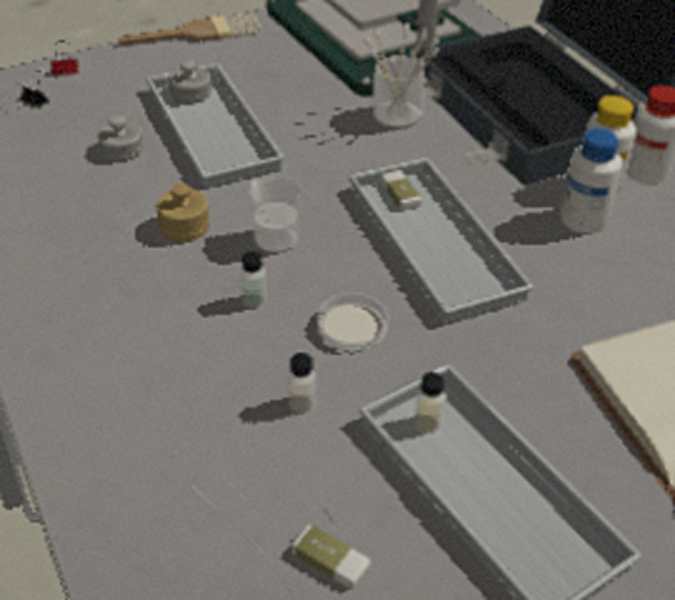

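The crops agree with the nets: black caps at top (288.7,233.2) and (347.9,240.4), knobs at (158,249.4) and (230,242), eraser at (410,263.8). I'll compute the targets from these.

Run:
```python
from h import *
T=vision.camera("top");S=vision.camera("scene")
M={"vialL":((250.8,214.8),(288.7,233.2),.046),"vialR":((270.4,255.6),(347.9,240.4),.046),"greyknob":((197.2,160.4),(158,249.4),.036),"brassknob":((222,188),(230,242),.044),"eraser":((282,332),(410,263.8),.0065)}
for k,(a,b,z) in M.items():
    p,e=tri(S,a,T,b); print(k,np.round(p,4),round(e,4),'top',np.round(onz(T,b,z)[:2],4),'scene',np.round(onz(S,a,z)[:2],4))
# trays: refine outlines by fitting the rim to edges in both views
from scipy.optimize import minimize
def D(c):
    g=cv2.cvtColor(c["color"],cv2.COLOR_RGB2GRAY).astype(np.float32); return g
def fit(x0,name):
    def pts(x,h,w,z):
        t=np.linspace(-1,1,60); cs=np.r_[np.c_[t*h,0*t+w],np.c_[t*h,0*t-w],np.c_[0*t+h,t*w],np.c_[0*t-h,t*w]]
        c,s=np.cos(x[2]),np.sin(x[2]); return np.c_[cs@np.array([[c,s],[-s,c]])+x[:2],np.full(len(cs),z)]
    def smp(c,P):
        u=proj(c,P).astype(np.float32); return cv2.remap(G[id(c)],u[:,0][None],u[:,1][None],cv2.INTER_LINEAR)[0]
    def cost(x): # bright rim vs dark table outside
        v=0
        for c in(T,S): v-=smp(c,pts(x,.0405,.1035,.018)).mean()-smp(c,pts(x,.0475,.1105,.012)).mean()
        return v
    b=None
    for dx in(-.008,0,.008):
      for dy in(-.008,0,.008):
        r=minimize(cost,np.array(x0)+[dx,dy,0],method="Nelder-Mead",options=dict(initial_simplex=np.array(x0)+[[dx,dy,0],[dx+.004,dy,0],[dx,dy+.004,0],[dx,dy,.04]]))
        if b is None or r.fun<b.fun:b=r
    print(name,np.round(b.x,4),round(b.fun,1)); return b.x,pts
G={id(c):cv2.GaussianBlur(D(c),(3,3),0) for c in(T,S)}
out={id(c):c["color"][:,:,::-1].copy() for c in(T,S)}
x0={"weight":(.563,.27,-.05),"eraser":(.668,-.01,-.05),"vial":(.565,-.27,.08)}
for k,x in x0.items():
    x[0]
    f,p=fit(x,k)
    for c in(T,S):
        for u in proj(c,p(f,.042,.105,.018)): cv2.circle(out[id(c)],tuple(int(round(v)) for v in u),0,(0,0,255),-1)
cv2.imwrite("pics/f.png",np.hstack([cv2.resize(out[id(T)][110:240,100:480],(400,137*1)),cv2.resize(out[id(S)][120:370,190:420],(400,435))[:137]])) if 0 else cv2.imwrite("pics/f.png",np.vstack([cv2.resize(out[id(T)][120:240,100:480],(700,221)),cv2.resize(out[id(S)][120:370,90:560],(700,372))]))
```

```text
vialL [ 0.4932 -0.0071  0.0436] 0.0018 top [ 0.492  -0.0069] scene [ 0.4931 -0.0098]
vialR [ 0.4785 -0.1335  0.0438] 0.0025 top [ 0.4771 -0.1329] scene [ 0.4789 -0.1356]
greyknob [0.4599 0.278  0.0261] 0.004 top [0.457  0.2757] scene [0.4584 0.2625]
brassknob [0.4742 0.1198 0.0365] 0.0011 top [0.4728 0.119 ] scene [0.4718 0.1101]
eraser [ 0.4324 -0.2719  0.0071] 0.0037 top [ 0.4306 -0.2715] scene [ 0.4344 -0.272 ]
weight [ 0.5647  0.273  -0.0569] -47.9
eraser [ 0.6824 -0.0084 -0.0941] -51.2
vial [ 0.5664 -0.2738  0.1075] -55.9
```

View pics/f.png

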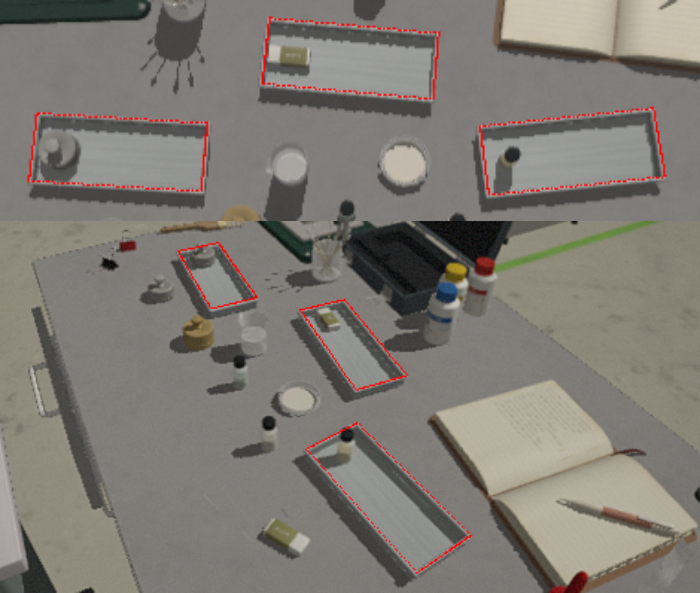

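The fitted rims lie on all three trays in both views (eraser tray about 3 mm high in x). Next I'll align the tool so that tool x = world +y, tool y = world +x.

Request:
servo_tool(
  increments=[0,0,0,0.176,0,0,0,0.176,0,0,0,0.176,0,0,0,0.176,0,0,0,0.176,0,0,0,0.176,0,0,0,0.173],
  jaw=0.05,
  squeeze=30,
)

```text
time: 2.78
eef_pos: [0.1843, 0.5182, 0.2356]
eef_rot: [2.228, 2.215, 0.0]
force: [-0.4, 1.1, -0.2]
finger_gap: 0.537
finger_force: 0.0
```

Run:
```python
from h import *
s=telemetry.sense(); print(s["time"],s["eef_pos"],rot(s["eef_rot"]).round(3).tolist(),s["joint_positions"])
T=vision.camera("top")
for n,uv,z in(("grey body",(160.6,248),.02),("brass body",(230.9,243),.028)): print(n,onz(T,uv,z))
def tr(x,p):
    c,s=np.cos(x[2]),np.sin(x[2]); return np.round([x[0]+c*p[0]-s*p[1],x[1]+s*p[0]+c*p[1]],3)
W=(.5645,.273,-.057);E=(.680,-.0084,-.09);V=(.5664,-.2738,.1075)
# which end the marker: +y end
for n,x in zip("WEV",(W,E,V)): print(n,[ (y,tr(x,(0,y)).tolist()) for y in(.075,.005,-.005,-.06)])
```

```text
2.775 [0.18433536 0.51818541 0.2356476 ] [[0.006, 1.0, 0.0], [1.0, -0.006, 0.0], [0.0, 0.0, -1.0]] [ 1.14439421e+00  3.50685993e-01  1.65178064e+00 -4.05460526e-05
  1.13909472e+00  1.15016576e+00]
grey body [0.4614905  0.27454573 0.02      ]
brass body [0.47229027 0.11904701 0.028     ]
W [(0.075, [0.569, 0.348]), (0.005, [0.565, 0.278]), (-0.005, [0.564, 0.268]), (-0.06, [0.561, 0.213])]
E [(0.075, [0.687, 0.066]), (0.005, [0.68, -0.003]), (-0.005, [0.68, -0.013]), (-0.06, [0.675, -0.068])]
V [(0.075, [0.558, -0.199]), (0.005, [0.566, -0.269]), (-0.005, [0.567, -0.279]), (-0.06, [0.573, -0.333])]
```

Request:
servo_tool(
  increments=[-0.0304,0.0344,0.0158,0,-0.0304,0.0344,0.0158,0,-0.0304,0.0344,0.0158,0,-0.0304,0.0344,0.0158,0,-0.0304,0.0344,0.0158,0,-0.0304,0.0344,0.0158,0,-0.0304,0.0344,0.0158,0,-0.0304,0.0344,0.0158,0,0,0,0,0],
)

```text
time: 3.95
eef_pos: [0.4608, 0.273, 0.1082]
eef_rot: [-2.222, -2.221, 0.002]
force: [0.8, 0.3, -0.4]
finger_gap: 0.538
finger_force: 0.0
```

Run:
```python
from h import *
s=telemetry.sense(); print(s["eef_pos"])
S=vision.camera("scene");T=vision.camera("top")
a=S["color"][90:220,120:280];b=T["color"][160:290,80:240]
cv2.imwrite("pics/g1.png",np.hstack([cv2.resize(x,(400,325),interpolation=cv2.INTER_CUBIC) for x in(a,b)])[:,:,::-1])
```

```text
[0.46081737 0.27303512 0.10817714]
```

View pics/g1.png

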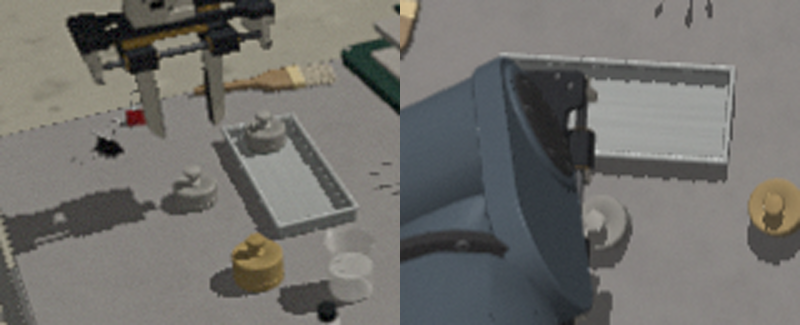

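The gripper hangs above and about over the grey weight (knob at roughly (192,175) in the left crop). I'll check this by projecting the fingertips.

Run:
```python
from h import *
S=vision.camera("scene")
sc=np.array([400/160,325/130])
for P in((.4358,.273,.091),(.4858,.273,.091),(.460,.274,.041),(.460,.274,.023),(.460,.274,0)): print(P,((proj(S,P)[0]-[120,90])*sc).round())
```

```text
(0.4358, 0.273, 0.091) [162. 131.]
(0.4858, 0.273, 0.091) [209. 120.]
(0.46, 0.274, 0.041) [191. 166.]
(0.46, 0.274, 0.023) [193. 181.]
(0.46, 0.274, 0) [195. 198.]
```

Request:
servo_tool(
  increments=[0.001,-0.001,0.016,0,0,0,0.02,0,0,0,0.018,0,0,0,0.01,0,0,0,0,0],
)

```text
time: 4.72
eef_pos: [0.4581, 0.276, 0.0445]
eef_rot: [-2.221, -2.222, 0.002]
force: [-0.7, -0.4, 0.1]
finger_gap: 0.537
finger_force: 0.0
```

Request:
servo_tool(
  increments=[0,0,0,0,0,0,0,0,0,0,0,0,0,0,0,0,0,0,0,0,0,0,0,0],
  jaw=0.0,
  squeeze=40,
)

```text
time: 5.48
eef_pos: [0.4588, 0.2761, 0.0455]
eef_rot: [2.221, 2.221, 0.001]
force: [1.4, -0.7, 3.8]
finger_gap: 0.178
finger_force: 40.0
```

Request:
servo_tool(
  increments=[0,0,-0.01,0,0,0,-0.025,0,0,0,-0.025,0,0,0,0,0],
)

```text
time: 5.98
eef_pos: [0.4591, 0.2763, 0.1067]
eef_rot: [2.221, 2.221, 0.004]
force: [-0.4, -0.6, -3.6]
finger_gap: 0.182
finger_force: 40.0
```

```bash
cat > look.py <<'E'
import sys
from h import *
n=sys.argv[1]; sb=[int(v) for v in sys.argv[2:6]]; tb=[int(v) for v in sys.argv[6:10]]
S=vision.camera("scene");T=vision.camera("top")
o=[cv2.resize(c["color"][b[1]:b[3],b[0]:b[2]],(400,int(400*(b[3]-b[1])/(b[2]-b[0]))),interpolation=cv2.INTER_CUBIC) for c,b in((S,sb),(T,tb)) if b[2]>b[0]]
h=min(x.shape[0] for x in o); cv2.imwrite(f"pics/{n}.png",np.hstack([x[:h] for x in o])[:,:,::-1])
s=telemetry.sense(); print(s["time"],s["eef_pos"],s["finger_gap"],s["finger_force"])
E
python3 look.py g2 120 90 280 220 80 160 240 290
```

```text
6.075 [0.45809328 0.27579807 0.10468479] 0.1798031660778245 39.99932527542114
```

View pics/g2.png

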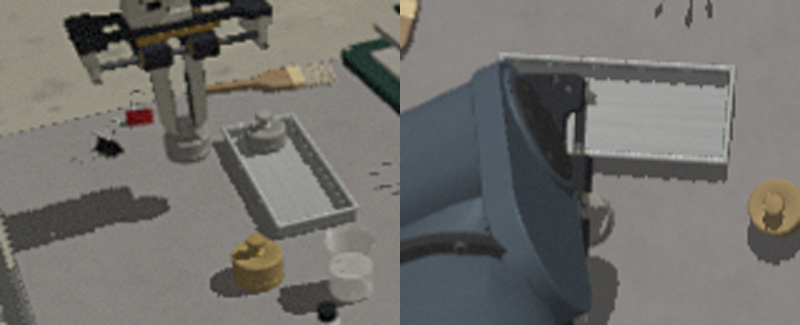

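The weight is lifted and hangs upright at (185,150) in the crop. Moving it over the tray.

Request:
servo_tool(
  increments=[0.001,0.035,0,0,0.001,0.036,0,0,0,0.035,0,0,0,0,0,0,0,0,0.025,0,0,0,0.02,0,0,0,0.008,0,0,0,0.003,0,0,0,0,0],
)

```text
time: 7.2
eef_pos: [0.5647, 0.2781, 0.0496]
eef_rot: [2.221, 2.221, 0.001]
force: [0.4, 0.1, -1.7]
finger_gap: 0.178
finger_force: 40.0
```

Request:
servo_tool(
  increments=[0,0,0.001,0,0,0,0,0,0,0,0,0,0,0,0,0],
  jaw=0.05,
)

```text
time: 7.7
eef_pos: [0.5646, 0.278, 0.0484]
eef_rot: [2.221, 2.221, 0.0]
force: [0.1, -0.6, -0.1]
finger_gap: 0.522
finger_force: 0.0
```

Request:
servo_tool(
  increments=[0,0,-0.02,0,0,0,-0.025,0,0,0,-0.025,0,-0.04,-0.023,0,0,-0.04,-0.023,0,0,-0.04,-0.023,0,0,-0.0385,-0.023,0,0,0,0,0,0],
)

```text
time: 8.7
eef_pos: [0.4718, 0.1179, 0.1195]
eef_rot: [2.224, 2.219, 0.001]
force: [1.0, -0.4, 0.1]
finger_gap: 0.54
finger_force: 0.0
```

```bash
python3 look.py g3 170 110 290 230 100 160 260 290
python3 - <<'E'
from h import *
S=vision.camera("scene")
for P in((.472,.1195,.101),(.4725,.1195,.049),(.4725,.1195,.031)): print(P,((proj(S,P)[0]-[170,110])*400/120).round())
E
```

```text
8.8 [0.47340697 0.11967258 0.11945031] 0.537275289554119 0.0
(0.472, 0.1195, 0.101) [162. 186.]
(0.4725, 0.1195, 0.049) [169. 247.]
(0.4725, 0.1195, 0.031) [171. 267.]
```

View pics/g3.png

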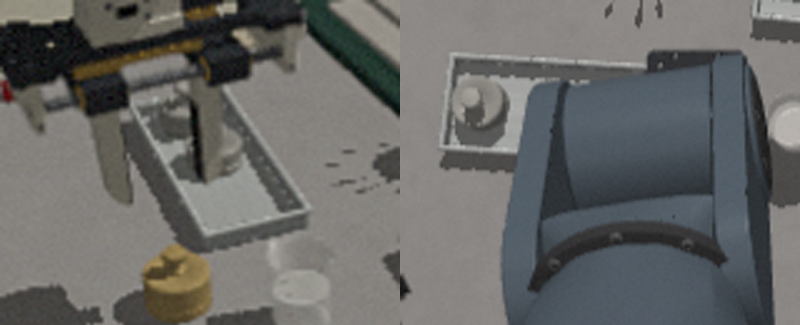

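The grey weight stands in the tray at (220,150), and the brass knob at (172,252) matches its prediction. Descending.

Request:
servo_tool(
  increments=[0,0,0.02,0,0,0,0.022,0,0,0,0.018,0,0,0,0.007,0,0,0,0,0],
)

```text
time: 9.48
eef_pos: [0.4728, 0.1199, 0.0512]
eef_rot: [-2.221, -2.222, 0.0]
force: [-0.6, -0.2, -0.3]
finger_gap: 0.538
finger_force: 0.0
```

Request:
servo_tool(
  increments=[0,0,0,0,0,0,0,0,0,0,0,0,0,0,0,0,0,0,0,0,0,0,0,0],
  jaw=0.0,
)

```text
time: 10.22
eef_pos: [0.4729, 0.1195, 0.0514]
eef_rot: [2.221, 2.221, 0.001]
force: [1.0, -0.7, 2.8]
finger_gap: 0.184
finger_force: 40.0
```

Request:
servo_tool(
  increments=[0,0,-0.015,0,0,0,-0.025,0,0,0,-0.025,0,0,0,0,0],
)

```text
time: 10.72
eef_pos: [0.4731, 0.1196, 0.1178]
eef_rot: [2.22, 2.22, 0.003]
force: [-0.8, 0.2, -3.2]
finger_gap: 0.182
finger_force: 40.0
```

```bash
python3 look.py g4 170 90 290 210 100 160 260 290
```

```text
10.825 [0.47200219 0.11942229 0.11585404] 0.18054086550010714 39.99473512172699
```

View pics/g4.png

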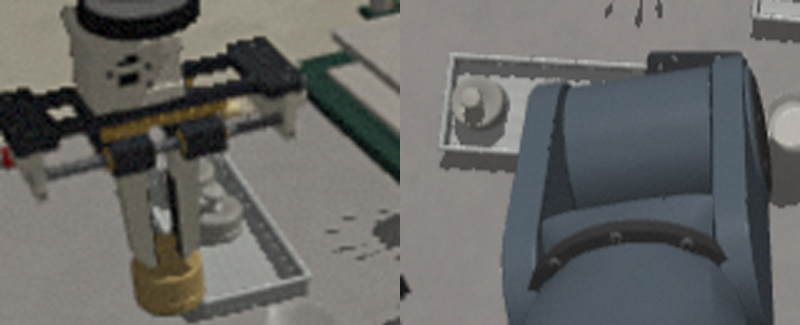

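The brass weight hangs upright at (167,280). Placing it at (0.561, 0.213).

Request:
servo_tool(
  increments=[0.031,0.03,0,0,0.031,0.03,0,0,0.0315,0.0285,0,0,0,0,0,0,0,0,0.025,0,0,0,0.022,0,0,0,0.01,0,0,0,0.004,0,0,0,0,0],
)

```text
time: 11.95
eef_pos: [0.5611, 0.2129, 0.0555]
eef_rot: [2.221, 2.221, 0.0]
force: [0.4, -0.3, -3.9]
finger_gap: 0.178
finger_force: 40.0
```

Request:
servo_tool(
  increments=[0,0,0.001,0,0,0,0,0,0,0,0,0,0,0,0,0],
  jaw=0.05,
)

```text
time: 12.45
eef_pos: [0.5612, 0.213, 0.0545]
eef_rot: [2.221, 2.221, 0.001]
force: [-0.2, -0.6, 0.0]
finger_gap: 0.526
finger_force: 0.0
```

Request:
servo_tool(
  increments=[0,0,-0.02,0,0,0,-0.03,0,0,0,-0.035,0,-0.044,-0.0138,0,0,-0.044,-0.0138,0,0,-0.044,-0.0138,0,0,-0.044,-0.0138,0,0,-0.044,-0.0138,0,0,0,0,0,0],
  squeeze=15,
)

```text
time: 13.58
eef_pos: [0.4917, -0.009, 0.1406]
eef_rot: [2.224, 2.217, 0.001]
force: [0.2, 0.4, -0.8]
finger_gap: 0.534
finger_force: 0.0
```

```bash
python3 look.py g5 180 120 310 240 100 160 260 290;  python3 - <<'E'
from h import *
S=vision.camera("scene")
for P in((.4925,-.007,.051),(.4925,-.007,.0255),(.56,.213,.052)): print(P,((proj(S,P)[0]-[180,120])*400/130).round())
E
```

```text
13.675 [ 0.49250852 -0.00697397  0.14027744] 0.5383050570519273 0.0
(0.4925, -0.007, 0.051) [215. 284.]
(0.4925, -0.007, 0.0255) [217. 311.]
(0.56, 0.213, 0.052) [184. 107.]
```

View pics/g5.png

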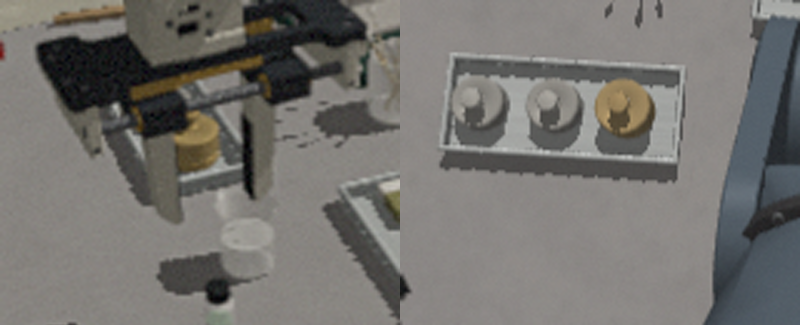

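Both weights stand in their tray beside the marker, and the vial cap at (217,290) is as predicted. Grasping it.

Request:
servo_tool(
  increments=[0,0,0.03,0,0,0,0.03,0,0,0,0.025,0,0,0,0.015,0,0,0,0.004,0,0,0,0,0],
  jaw=0.042,
)

```text
time: 14.48
eef_pos: [0.4924, -0.0068, 0.0356]
eef_rot: [2.221, 2.222, 0.001]
force: [0.9, 0.1, 0.8]
finger_gap: 0.451
finger_force: 0.0
```

Request:
servo_tool(
  increments=[0,0,0,0,0,0,0,0,0,0,0,0,0,0,0,0,0,0,0,0],
  jaw=0.0,
)

```text
time: 15.1
eef_pos: [0.4923, -0.0071, 0.0355]
eef_rot: [2.221, 2.221, 0.001]
force: [-0.7, -0.2, 5.5]
finger_gap: 0.222
finger_force: 15.0
```

Request:
servo_tool(
  increments=[0,0,-0.01,0,0,0,-0.03,0,0,0,-0.03,0,0,0,-0.03,0,0,0,0,0],
)

```text
time: 15.72
eef_pos: [0.493, -0.0071, 0.1373]
eef_rot: [2.219, 2.219, 0.004]
force: [0.2, -0.2, -0.5]
finger_gap: 0.217
finger_force: 15.0
```

```bash
python3 look.py g6 180 120 310 240 200 140 440 335
```

```text
15.825 [ 0.49168601 -0.0069888   0.13497838] 0.2168801713787448 14.979975866881432
```

View pics/g6.png

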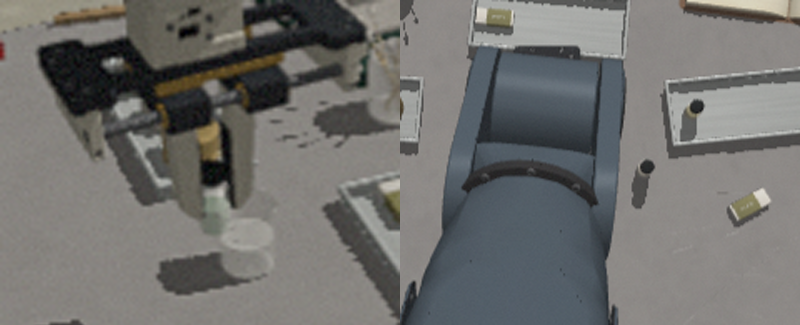

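The vial is held upright at (213,200). Carrying it to (0.573, -0.333).

Request:
servo_tool(
  increments=[-0.0408,0.01,0,0,-0.0408,0.01,0,0,-0.0408,0.01,0,0,-0.0408,0.01,0,0,-0.0408,0.01,0,0,-0.0408,0.01,0,0,-0.0408,0.01,0,0,-0.0404,0.01,0,0,0,0,0,0],
)

```text
time: 16.95
eef_pos: [0.5715, -0.335, 0.1332]
eef_rot: [-2.223, -2.218, 0.001]
force: [-0.6, 0.8, 0.0]
finger_gap: 0.215
finger_force: 15.0
```

Request:
servo_tool(
  increments=[0,0,0.03,0,0,0,0.03,0,0,0,0.02,0,0,0,0.012,0,0,0,0.004,0,0,0,0,0],
)

```text
time: 17.7
eef_pos: [0.5723, -0.3332, 0.0397]
eef_rot: [2.221, 2.221, 0.0]
force: [-0.6, -0.2, -0.5]
finger_gap: 0.217
finger_force: 15.0
```

Request:
servo_tool(
  increments=[0,0,0.001,0,0,0,0,0,0,0,0,0,0,0,0,0],
  jaw=0.04,
)

```text
time: 18.2
eef_pos: [0.5721, -0.333, 0.0384]
eef_rot: [2.221, 2.221, 0.0]
force: [-0.2, -0.4, -0.9]
finger_gap: 0.429
finger_force: 0.0
```

Request:
servo_tool(
  increments=[0,0,-0.01,0,0,0,-0.025,0,0,0,-0.035,0,0,0,-0.03,0,0.04,-0.019,0,0,0.04,-0.019,0,0,0.04,-0.019,0,0,0.04,-0.019,0,0,0.04,-0.019,0,0,0,0,0,0],
)

```text
time: 19.45
eef_pos: [0.4761, -0.1312, 0.139]
eef_rot: [-2.219, -2.224, -0.0]
force: [0.3, -0.0, 0.5]
finger_gap: 0.43
finger_force: 0.0
```

Now descend on the second vial at (0.477, -0.133).

Request:
servo_tool(
  increments=[0,0,0.03,0,0,0,0.03,0,0,0,0.025,0,0,0,0.014,0,0,0,0.004,0,0,0,0,0],
  jaw=0.042,
)

```text
time: 20.2
eef_pos: [0.4774, -0.1333, 0.0357]
eef_rot: [2.221, 2.221, 0.0]
force: [0.8, 0.1, 0.8]
finger_gap: 0.453
finger_force: 0.0
```

Request:
servo_tool(
  increments=[0,0,0,0,0,0,0,0,0,0,0,0,0,0,0,0,0,0,0,0],
  jaw=0.0,
)

```text
time: 20.82
eef_pos: [0.4773, -0.1331, 0.0355]
eef_rot: [2.221, 2.221, 0.0]
force: [-1.2, 0.4, 5.7]
finger_gap: 0.219
finger_force: 15.0
```

Request:
servo_tool(
  increments=[0,0,-0.01,0,0,0,-0.03,0,0,0,-0.03,0,0,0,-0.03,0,0,0,0,0],
)

```text
time: 21.45
eef_pos: [0.4779, -0.1334, 0.1373]
eef_rot: [2.219, 2.219, 0.003]
force: [-0.0, 0.9, -0.2]
finger_gap: 0.217
finger_force: 15.0
```

```bash
python3 look.py g7 200 160 400 350 330 140 490 290
```

```text
21.55 [ 0.4767243  -0.1329162   0.13498256] 0.2196380718122486 14.977719989838079
```

View pics/g7.png

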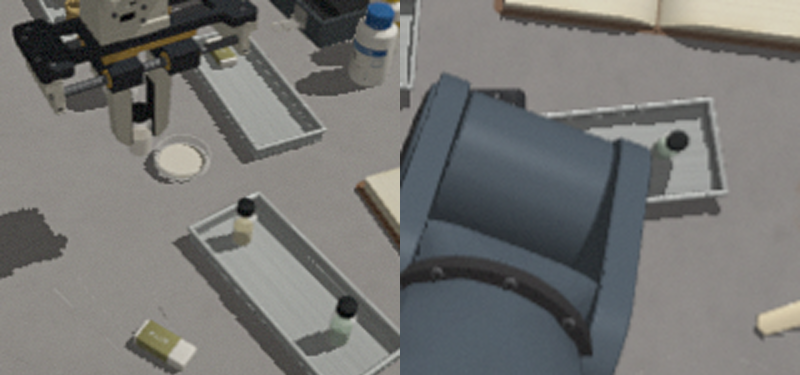

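The first vial stands in its tray at (345,315) and the second is held upright at (142,130). Placing the second at (0.566, -0.269).

Request:
servo_tool(
  increments=[-0.034,0.0222,0,0,-0.034,0.0222,0,0,-0.034,0.0222,0,0,-0.034,0.0222,0,0,0,0,0,0,0,0,0.03,0,0,0,0.03,0,0,0,0.02,0,0,0,0.012,0,0,0,0.004,0],
)

```text
time: 22.8
eef_pos: [0.5657, -0.2688, 0.0388]
eef_rot: [-2.221, -2.221, 0.0]
force: [-0.9, -0.3, 0.3]
finger_gap: 0.214
finger_force: 15.0
```

Request:
servo_tool(
  increments=[0,0,0.0,0,0,0,0.001,0],
)

```text
time: 23.05
eef_pos: [0.5663, -0.2693, 0.0391]
eef_rot: [2.221, 2.22, 0.001]
force: [0.1, 0.4, 0.1]
finger_gap: 0.217
finger_force: 15.0
```

Request:
servo_tool(
  increments=[0,0,0,0,0,0,0,0,0,0,0,0,0,0,0,0],
  jaw=0.04,
)

```text
time: 23.55
eef_pos: [0.5658, -0.269, 0.0383]
eef_rot: [2.221, 2.221, -0.0]
force: [0.3, -0.4, 0.4]
finger_gap: 0.428
finger_force: 0.0
```

Request:
servo_tool(
  increments=[0,0,-0.01,0,0,0,-0.025,0,0,0,-0.035,0,0,0,-0.03,0,-0.001,-0.045,0,0,-0.001,-0.045,0,0,0,-0.044,0,0,0,0,0,-0.16,0,0,0,-0.16,0,0,0,-0.16],
)

```text
time: 24.8
eef_pos: [0.4319, -0.2712, 0.1391]
eef_rot: [1.622, 2.689, -0.0]
force: [-0.1, 0.4, 0.2]
finger_gap: 0.427
finger_force: 0.0
```

Run:
```python
from h import *
s=telemetry.sense(); r=rot(s["eef_rot"]);print(s["time"],s["eef_pos"],np.arctan2(r[1,1],r[0,1]))
S=vision.camera("scene")
m=nets.regions_of(S,"eraser_centre")
for q in m[:2]:
    c=cv2.findContours(q["mask"].astype(np.uint8),0,1)[0]; c=max(c,key=len)[:,0].astype(float)
    P=np.array([onz(S,p,.008)[:2] for p in c]); R_=cv2.minAreaRect((P*1000).astype(np.float32)); print(q["p"],R_)
a=S["color"].copy()
for P in((.432,-.2715,.0065),): u=proj(S,P)[0].astype(int); a[u[1],u[0]]=(255,0,0)
cv2.imwrite("pics/g8.png",cv2.resize(a[200:360,230:430],(800,600))[:,:,::-1][:, :])
```

```text
24.8 [ 0.43188759 -0.27120064  0.13905629] 0.48508081534719555
0.8 ((433.1618957519531, -272.38507080078125), (27.74396324157715, 53.65268325805664), 28.402790069580078)
```

View pics/g8.png

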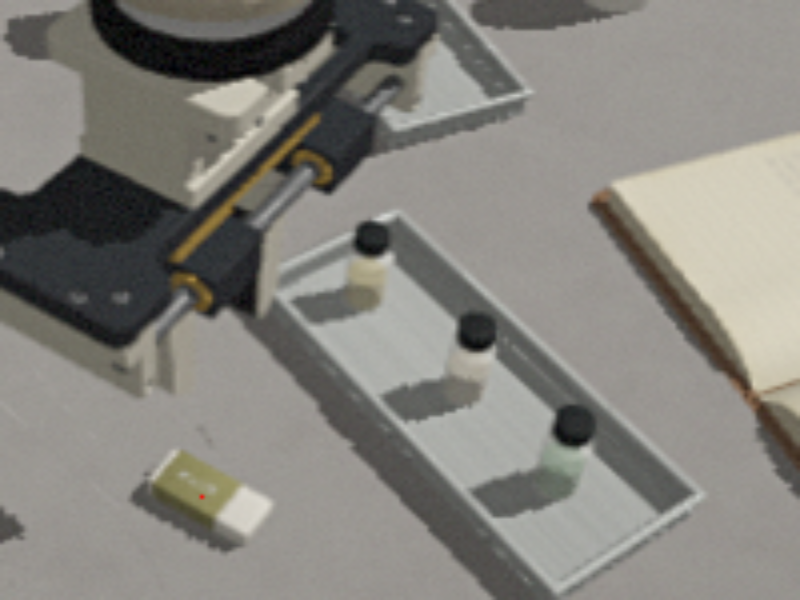

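Both vials stand in the tray, at (470,355) and (568,445). The eraser lies at (210,495) at about 28°, matching the tool yaw. Grasping it.

Request:
servo_tool(
  increments=[-0.001,0,0.03,0,0,0,0.03,0,0,0,0.03,0,0,0,0.02,0,0,0,0.009,0,0,0,0,0],
  jaw=0.042,
)

```text
time: 25.65
eef_pos: [0.4323, -0.2719, 0.0193]
eef_rot: [-1.632, -2.684, -0.0]
force: [0.4, -0.3, -0.5]
finger_gap: 0.451
finger_force: 0.0
```

Request:
servo_tool(
  increments=[0,0,0,0,0,0,0,0,0,0,0,0,0,0,0,0,0,0,0,0],
  jaw=0.0,
)

```text
time: 26.28
eef_pos: [0.4326, -0.2721, 0.0198]
eef_rot: [1.629, 2.685, -0.0]
force: [-1.1, 0.5, 5.6]
finger_gap: 0.235
finger_force: 15.0
```

Request:
servo_tool(
  increments=[0,0,-0.01,0,0,0,-0.03,0,0,0,-0.04,0,0,0,-0.04,0,0,0,0,0.12,0,0,0,0.16,0,0,0,0.16,0,0,0,0.13,0,0,0,0],
)

```text
time: 27.4
eef_pos: [0.4322, -0.2718, 0.1397]
eef_rot: [2.318, 2.12, 0.0]
force: [-0.2, -0.4, -0.1]
finger_gap: 0.232
finger_force: 15.0
```

```bash
python3 - <<'E'
from h import *
s=telemetry.sense(); r=rot(s["eef_rot"]);p=s["eef_pos"];print(s["time"],p,np.arctan2(r[1,1],r[0,1]),s["finger_gap"])
print(r[:,:2].T[:, :2]@(np.array([.679,-.030])-p[:2]), p[2])
E
python3 look.py g9 220 230 340 330 0 0 0 0
```

```text
27.4 [ 0.4322214  -0.27184446  0.13966634] -0.08908357434609913 0.23166065154697615
[0.26284032 0.22428416] 0.13966634491732743
27.5 [ 0.43224577 -0.27190083  0.13952568] 0.23456423452945752 15.000143945217133
```

View pics/g9.png

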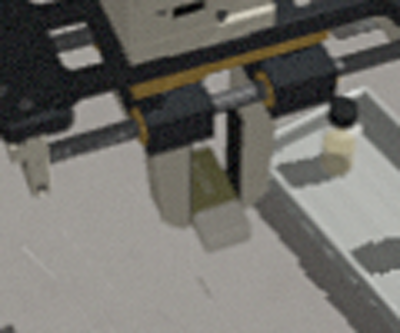

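The eraser is held level at (215,200) and yaw matches the eraser tray. Carrying it there.

Request:
servo_tool(
  increments=[0.0292,0.0249,0,0,0.0292,0.0249,0,0,0.0292,0.0249,0,0,0.0292,0.0249,0,0,0.0292,0.0249,0,0,0.0292,0.0249,0,0,0.0292,0.0249,0,0,0.0292,0.0249,0,0,0.0292,0.0249,0,0,0,0,0,0],
)

```text
time: 28.75
eef_pos: [0.68, -0.0285, 0.1389]
eef_rot: [-2.314, -2.125, -0.0]
force: [-0.3, -0.5, -0.5]
finger_gap: 0.233
finger_force: 15.0
```

Request:
servo_tool(
  increments=[0,0,0.03,0,0,0,0.03,0,0,0,0.025,0,0,0,0.015,0,0,0,0.01,0,0,0,0.005,0,0,0,0,0],
)

```text
time: 29.62
eef_pos: [0.6792, -0.0304, 0.0245]
eef_rot: [2.319, 2.119, 0.0]
force: [-1.3, 0.2, -0.0]
finger_gap: 0.232
finger_force: 15.0
```

Request:
servo_tool(
  increments=[0,0,0.001,0,0,0,0,0],
)

```text
time: 29.88
eef_pos: [0.6793, -0.0303, 0.0236]
eef_rot: [2.319, 2.119, 0.001]
force: [-0.5, 0.9, 0.5]
finger_gap: 0.236
finger_force: 15.0
```

Request:
servo_tool(
  increments=[0,0,0,0,0,0,0,0,0,0,0,0],
  jaw=0.034,
)

```text
time: 30.25
eef_pos: [0.6791, -0.0303, 0.0233]
eef_rot: [2.319, 2.119, -0.0]
force: [0.5, -0.2, -0.5]
finger_gap: 0.364
finger_force: 0.0
```

Request:
servo_tool(
  increments=[0,0,-0.01,0,0,0,-0.03,0,0,0,-0.04,0,0,0,-0.05,0,0,-0.04,-0.03,0,0,-0.05,0,0,0,-0.05,0,0,0,-0.05,0,0,0,-0.05,0,0,0,0,0,0],
)

```text
time: 31.5
eef_pos: [0.4376, -0.0084, 0.1839]
eef_rot: [-2.319, -2.119, 0.0]
force: [0.7, -0.0, -0.0]
finger_gap: 0.367
finger_force: 0.0
```

```bash
python3 look.py g10 170 110 430 370 100 100 480 347
```

```text
31.6 [ 0.44072615 -0.00882388  0.18420449] 0.36910940561570493 0.0
```

View pics/g10.png

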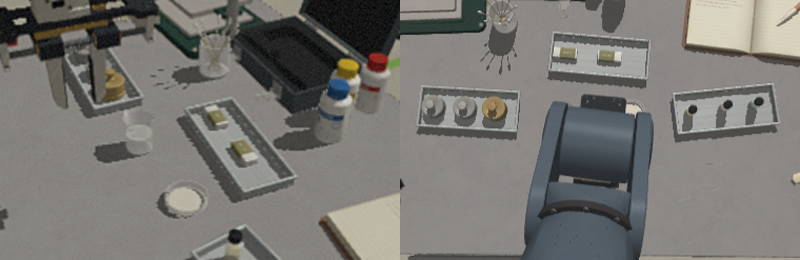

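Everything sits in its proper tray, upright or flat: weights at (432–495,105), erasers at (568–608,55), vials at (692–758,105). The beaker is still at (138,130) in the scene crop.

```bash
python3 -c "
from h import *
print(robot.job_done())"
```

```text
the job is handed in; nothing more can be done
None
```

I handed the job in at about 32 s: both vials, both weights and the eraser are in their matching trays, upright or flat in the final pictures, and the beaker was left where it stood; the judge's verdict was not shown.

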